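# Sort the goldsmith's bench

### The job

Clear up the goldsmith's bench: lay both steel punches flat on the floor of the large oblong tray pointing along its length, not on top of each other, put both watch-case rings flat on the floor of the round dish, again not stacked, and stand the doming block flat on the floor of the small square tray with its big dimple still on top. Leave the small glass jar and the white porcelain bowl standing where they are.

Things in the scene. Friction and masses are not known exactly. Their poses are not given: they have to be found in the camera images.
- ball_punch: Steel hand punch lying flat: square shank 12 x 12 mm and 62 mm long, then a tapering nose with a small ball (11 mm) at the +x end; 80 mm long over all, about 80 g. Origin on the axis at mid-length (6 mm above what it lies on; the shank covers x = -40 to +22 mm); x along its length towards the nose. Anywhere on the open bench, any yaw.
- chisel_punch: Steel hand punch lying flat: square shank 12 x 12 mm and 48 mm long, then a flat stepped chisel nose 11 mm wide at the +x end; 66 mm long over all, about 65 g. Origin on the axis at mid-length (6 mm above what it lies on; the shank covers x = -33 to +15 mm); x along its length towards the nose. Anywhere on the open bench, any yaw.
- wide_ring: The larger plain steel watch-case ring, lying flat (hole upright): 38 mm outside, 31 mm inside diameter, 12 mm high, about 36 g. Origin at the centre of its underside, z up. Anywhere on the open bench.
- narrow_ring: The smaller plain steel watch-case ring, lying flat (hole upright): 30 mm outside, 24 mm inside diameter, 9 mm high, about 18 g. Origin at the centre of its underside, z up. Anywhere on the open bench.
- doming_block: Doming block: steel cube of 40 mm with round dimples in its faces, the largest on top; about 0.48 kg. Origin at the centre of its underside, z up, x and y square to its faces. Anywhere on the open bench, any yaw.
- long_tray: The large oblong open wooden tray, fixed to the bench: 158 (x) x 118 (y) mm outside, walls 4 mm thick, 16 mm high, floor's upper face 4 mm above the bench; inside 150 x 110 mm. Origin at the centre of its underside; x along its longer side.
- square_tray: The small square open wooden tray, fixed to the bench: 76 x 76 mm outside, walls 4 mm thick, 16 mm high, floor's upper face 4 mm above the bench; inside 68 x 68 mm. Origin at the centre of its underside; x and y square to its walls.
- round_dish: The shallow round wooden dish, fixed to the bench: flat floor of 124 mm diameter with its upper face 4 mm above the bench, sloping rim 4 mm thick, 14 mm high and 144 mm across outside. Origin at the centre of its underside.
- jar: A small closed glass jar with a steel cap, standing loose among the work: 44 mm diameter, 58 mm high, 140 g. Not part of the job. Origin at the centre of its underside.
- saucer: A small white porcelain bowl, empty, standing loose: 64 mm diameter, 18 mm high, 60 g. Not part of the job. Origin at the centre of its underside.
Things that resemble listed ones, but are neither listed nor needed, are in the scene too. What is shaped like the doming_block but pink or yellow is not meant.

How it is judged:
By the outcome, as a careful person would: the job done as asked, in the order asked, and still so for the second after the job is handed in, with the robot touching nothing.
It also fails if it takes over 109 s, if anything falls off the work surface, if the arm or the gripper's body presses on something with over 40 N, if the wrist force passes 120 N, or if a joint passes its speed limit or range.

### The arm

A 7-joint arm with a two-finger parallel gripper is mounted at the origin on the work surface. World frame = base frame: x ahead of the robot, y to its left, z up, the work surface at z = 0. Lengths are in m, angles in degrees, forces in N, time in s.
With the tool pointing down it reaches from about 0.425 to 0.95 m from the base axis. Payload 4.7 kg.
Tool frame: the origin (TCP) lies midway between the tips of the shut fingers; the grasp point (between the pads) lies 19 mm behind it; z points along the fingers, y is the line along which they close (so a half turn about z gives the same grasp; the last joint's range is limited). The gripper opens to 85 mm and grips with 20 to 120 N. Pads are 22 mm wide; open, the fingers measure 114 mm over their backs; the gripper's body (76 mm by 85 mm) begins 54 mm behind the grasp point. The pads swing forward as they close: fully open they stand 13 mm farther back than shut.
Start: joints at [68.646, 26.849, -2.785, 87.806, 1.381, 65.374, -4.715], TCP at [0.228, -0.636, 0.231] pointing down, gripper open.
Joint ranges: [-148.3, 148.3], [-19.14, 114.17], [-79.39, 73.82], [5.75, 140.21], [-59.74, 239.74], [12.07, 113.84], [-152.46, 152.46]. Speed limits (degrees/s): [147.25, 147.25, 180, 180, 180, 180, 180].

### API

Orientations are given as a 3x3 rotation matrix whose columns are the frame's x, y, z axes.
In Python, from bench import manip gives the robot as it stands.
- The arm moves only by the tool apply_moves, never from a script. Its argument "commands" is one flat list of numbers, 5 for each row, row after row: the shift along the world's x, y, z in cm, then the turn about the world's z in rad, then the finger opening in cm, from 0 to 8.54. In form: [dx, dy, dz, turn, gripper, dx, dy, dz, turn, gripper, ...]. A call has 1 to 10 rows; each row is the pose to reach, as a shift and turn from the pose commanded when the call began; what a row does not reach only later rows make up. A row lasts 1/8 s, in which the tool goes at most 62.5 mm and 10.7 degrees, less where a joint would pass 70% of its speed; a pose out of reach is approached as far as the arm can. A call with a gripper value outside its range is refused whole. The fingers move at their own pace and stop on an object; the grip force is fixed at half the most. Time passes only in rows, so rows that repeat a pose let the fingers close. It gives the time, the measured TCP pose, the force, the opening and the grip force at its end, in the units of the state.
- manip.get_state(): the state, without advancing time (a new reading comes with each control period).
- manip.get_image(name): name is "scene" or "side" or "wrist"; returns the picture (400x640x3 uint8, red, green, blue); there is no depth.
- manip.camera_info(name): a dict with "fx", "fy", "cx", "cy" (pixels), "k1" (the pictures are not rectified: a ray, as slopes to the right and down, at radius r is drawn at 1 + k1 r^2 times it, then the intrinsics apply), "cam_to_world" (4x4, takes a point from camera to world coordinates). Camera axes: x right, y up, looking along -z (the intrinsics and any distortion apply to the point x, -y, -z); pixel columns grow to the right and rows downward; lengths in m; the calibration is good to about 2 mm. A picture is of the moment at which its call begins: read the wrist's pose just before it. camera_info takes no time and is no camera call; for the wrist camera it gives the pose at the moment of the call.
- manip.sign_off(): hands the job in; it is judged then, once.
The state is a dict: "time": time; "joint_pos": joint angles; "joint_velocities": joint speeds; "joint_torque": joint torques, N m; "tcp_pos": TCP position; "tool_rot": TCP orientation; "contact_force": force on the tool from outside, world axes, zero at the start; "moment": the same for the moment, N m; "grip_width": finger opening in m; "grasp_force": force on a finger pad.
Only numpy, scipy, OpenCV 4.12 (cv2) and the standard library are available. Lean on these libraries where they do the work, as an engineer would, in place of code of your own. Each camera call takes 0.05 s, during which the arm holds its last target. There are 200 camera calls.

## Working session

There is one attempt and no reset: what is moved stays moved. The work goes in short steps, Python scripts to look and compute and a tool call to move; the robot and the scene stay as the last step left them, time stands still between calls to the robot, and variables do not carry over. Pictures are saved under pics/ and viewed, at most 14 in all, crops included, and the job is handed in when it is done.

Besides the shell and the picture viewer there is one more tool, called after "Call:" as name(argument=value, ...) on one line, values as JSON. apply_moves: Moves the arm, as the interface text tells. Its arguments: {"type":"object","properties":{"commands":{"type":"array"}},"required":["commands"]}

```bash
mkdir -p pics; cat > h.py <<'E'
import numpy as np, cv2
from bench import manip
def shot(name,fn):
    ci=manip.camera_info(name); im=manip.get_image(name)
    cv2.imwrite(fn,cv2.cvtColor(im,cv2.COLOR_RGB2BGR)); np.save(fn[:-4]+'.npy',np.array([ci['fx'],ci['fy'],ci['cx'],ci['cy'],ci['k1']]+list(np.array(ci['cam_to_world']).ravel())))
    return im
def ray(fn,uv):
    p=np.load(fn[:-4]+'.npy'); fx,fy,cx,cy,k1=p[:5]; T=p[5:].reshape(4,4)
    uv=np.atleast_2d(uv).astype(float); K=np.array([[fx,0,cx],[0,fy,cy],[0,0,1]])
    n=cv2.undistortPoints(uv[:,None],K,np.array([k1,0,0,0.]))[:,0]
    d=np.c_[n[:,0],-n[:,1],-np.ones(len(n))]@T[:3,:3].T
    return T[:3,3],d
def onz(fn,uv,z):
    o,d=ray(fn,uv); return (o+d*((z-o[2])/d[:,2])[:,None])
E
python3 - <<'E'
from h import *
for n in ['scene','side','wrist']:
    shot(n,f'pics/{n}0.png'); p=np.load(f'pics/{n}0.npy'); print(n,p.round(3))
s=manip.get_state();print(s['time'],s['tcp_pos'],s['tool_rot'],s['contact_force'],s['grip_width'])
E
```

```text
scene [ 5.10115e+02  5.10115e+02  3.25049e+02  2.00099e+02 -7.00000e-02
  1.50000e-01 -7.67000e-01  6.24000e-01  1.18000e+00  9.89000e-01
  1.24000e-01 -8.50000e-02 -9.30000e-02 -1.20000e-02  6.29000e-01
  7.77000e-01  8.86000e-01  0.00000e+00  0.00000e+00  0.00000e+00
  1.00000e+00]
side [ 4.95880e+02  4.95880e+02  3.19817e+02  1.95168e+02 -1.15000e-01
  9.84000e-01  1.26000e-01 -1.26000e-01  3.84000e-01 -1.78000e-01
  7.19000e-01 -6.72000e-01 -8.17000e-01  6.00000e-03  6.83000e-01
  7.30000e-01  9.01000e-01  0.00000e+00  0.00000e+00  0.00000e+00
  1.00000e+00]
wrist [ 2.86458e+02  2.86458e+02  3.21256e+02  1.96755e+02 -3.30000e-02
  3.38000e-01  8.97000e-01  2.84000e-01  3.01000e-01 -9.41000e-01
  3.23000e-01  9.90000e-02 -6.10000e-01 -2.00000e-03 -3.01000e-01
  9.54000e-01  3.74000e-01  0.00000e+00  0.00000e+00  0.00000e+00
  1.00000e+00]
0.15 [ 0.22739446 -0.63506023  0.2305001 ] [[ 9.41458397e-01  3.37128635e-01 -6.07605482e-04]
 [ 3.37129170e-01 -9.41457328e-01  1.42203941e-03]
 [-9.26244289e-05 -1.54363247e-03 -9.99998804e-01]] [-0.02801254 -0.13064358 -0.58970777] 0.08529733372272365
```

View pics/scene0.png

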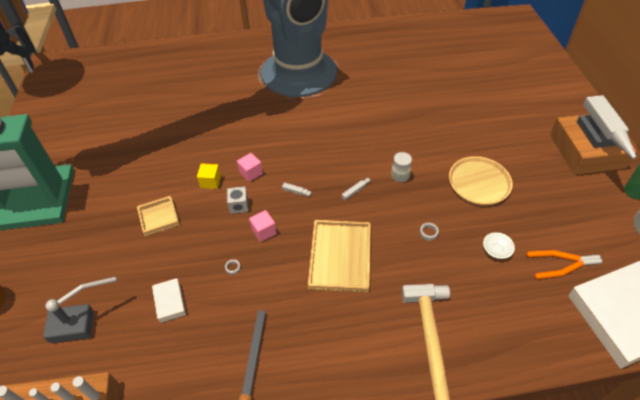

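View pics/side0.png

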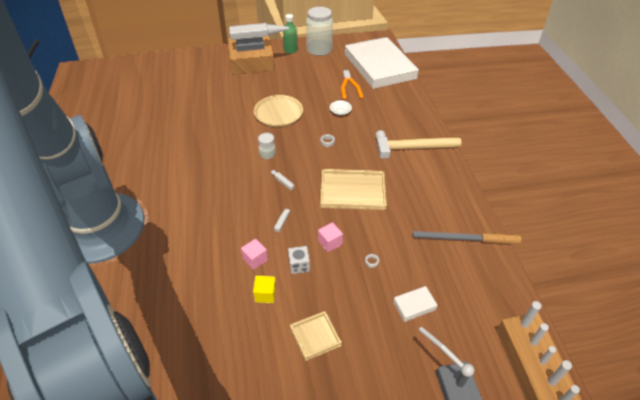

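The scene view shows the steel block at (237,200), with decoys pink at (249,167) and (263,225) and yellow at (208,176). The grey steel one fits the description. The punches are at (297,189) and (356,188), and the rings at (232,266) and (429,231). The trays are at (158,216) and (340,256), the dish at (480,181), the jar at (401,166) and the bowl at (499,246).

```bash
python3 - <<'E'
from h import *
for f,pts in {'scene':dict(p1=(297,189),p2=(356,188),r1=(232,266),r2=(429,231),blk=(237,207),sq=(158,216),lt=(340,256),dish=(480,181),jar=(401,178),bowl=(499,248)),
 'side':dict(p1=(282,220),p2=(283,180),r1=(372,261),r2=(327,141),blk=(299,267),sq=(316,336),lt=(353,189),dish=(278,111),jar=(267,154))}.items():
    for k,v in pts.items(): print(f,k,onz(f'pics/{f}0.png',v,0.006)[0].round(3))
im=cv2.imread('pics/scene0.png')[145:305,130:530]
cv2.imwrite('pics/crop0.png',cv2.resize(im,(800,320),interpolation=cv2.INTER_CUBIC))
E
```

```text
scene p1 [ 0.432 -0.054  0.006]
scene p2 [0.45  0.078 0.006]
scene r1 [ 0.613 -0.208  0.006]
scene r2 [0.592 0.208 0.006]
scene blk [ 0.462 -0.191  0.006]
scene sq [ 0.459 -0.365  0.006]
scene lt [0.624 0.012 0.006]
scene dish [0.475 0.363 0.006]
scene jar [0.437 0.186 0.006]
scene bowl [0.657 0.34  0.006]
side p1 [ 0.436 -0.057  0.006]
side p2 [0.455 0.075 0.006]
side r1 [ 0.616 -0.209  0.006]
side r2 [0.594 0.204 0.006]
side blk [ 0.455 -0.197  0.006]
side sq [ 0.463 -0.366  0.006]
side lt [0.624 0.013 0.006]
side dish [0.477 0.363 0.006]
side jar [0.425 0.18  0.006]
```

View pics/crop0.png

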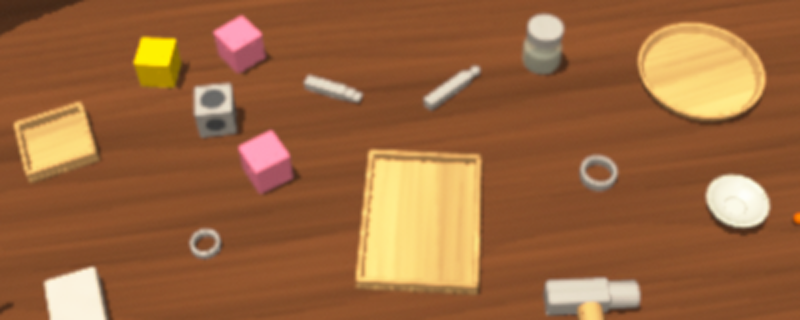

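The enlarged crop shows three things:
- **Block:** the grey one at (214,110) has its big dimple on top.
- **Punches:** the one at (333,88) has a stepped nose, so it is the chisel. The one at (452,87) has a tapering ball nose.
- **Rings:** the smaller is at (205,243) and the larger at (598,173).

Next I bring the wrist camera over the bench for a sharper measurement.

Call:
apply_moves(commands=[4, 23, 8, 0, 8.5, 4, 23, 8, 0, 8.5, 4, 23, 8, 0, 8.5, 4, 23, 8, 0, 8.5, 25, 48, 8, -0.34, 8.5, 25, 48, 8, -0.34, 8.5, 25, 48, 8, -0.34, 8.5, 25, 48, 8, -0.34, 8.5, 25, 48, 8, -0.34, 8.5, 25, 48, 8, -0.34, 8.5])

```text
time: 1.4
tcp_pos: [0.4792, -0.1518, 0.3113]
tool_rot: [[1.0, 0.009, 0.001], [0.009, -1.0, 0.001], [0.001, -0.001, -1.0]]
contact_force: [0.4, -0.9, -0.1]
grip_width: 0.0847
grasp_force: 0.0
```

```bash
python3 - <<'E'
from h import *
shot('wrist','pics/w1.png'); s=manip.get_state();print(s['time'],s['tcp_pos'],s['tool_rot'].round(3) if hasattr(s['tool_rot'],'round') else s['tool_rot'])
E
```

```text
1.45 [ 0.48099838 -0.14903836  0.31131068] [[ 1.     0.013  0.002]
 [ 0.013 -1.     0.003]
 [ 0.002 -0.003 -1.   ]]
```

View pics/w1.png

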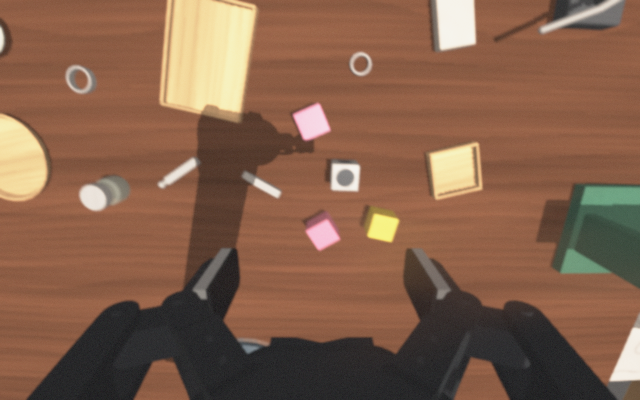

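The wrist view shows punches at (262,184) and (178,172), rings at (360,64) and (80,79), the block at (345,176), the square tray at (455,170), and parts of the long tray and dish. I'll measure these with masks in all three views.

```bash
cat > m.py <<'E'
from h import *
def blob(fn,c,r,mode):
    im=cv2.imread(fn); hsv=cv2.cvtColor(im,cv2.COLOR_BGR2HSV)
    H,S,V=[hsv[...,i].astype(int) for i in range(3)]
    m=(S<75)&(V>75) if mode=='steel' else (H>14)&(H<32)&(S>50)&(V>110)
    w=np.zeros(m.shape,bool); w[max(0,c[1]-r):c[1]+r,max(0,c[0]-r):c[0]+r]=1
    cs,_=cv2.findContours((m&w).astype(np.uint8),cv2.RETR_EXTERNAL,cv2.CHAIN_APPROX_NONE)
    return max(cs,key=cv2.contourArea)[:,0].astype(float)
def rect(fn,c,r,mode,z):
    P=onz(fn,blob(fn,c,r,mode),z)[:,:2]
    (cx,cy),(w,h),a=cv2.minAreaRect((P*1000).astype(np.float32))
    if w<h: w,h,a=h,w,a+90
    return [round(float(v),1) for v in (cx,cy,w,h,(a+90)%180-90)]
E
python3 - <<'E'
from m import *
for fn,L in {'pics/w1.png':[('chis',(262,184),25,'steel',.009),('ball',(178,172),26,'steel',.009),('nring',(360,64),18,'steel',.006),('wring',(80,79),22,'steel',.007),('blk',(345,176),22,'steel',.04),('sq',(455,170),38,'w',.016)],
'pics/scene0.png':[('chis',(297,189),20,'steel',.009),('ball',(356,188),22,'steel',.009),('nring',(232,266),14,'steel',.006),('wring',(429,231),15,'steel',.007),('sq',(158,216),28,'w',.016),('lt',(340,256),45,'w',.016),('dish',(480,181),38,'w',.014)],
'pics/side0.png':[('chis',(282,220),17,'steel',.009),('ball',(283,180),18,'steel',.009),('nring',(372,261),14,'steel',.006),('wring',(327,141),13,'steel',.007),('sq',(316,336),33,'w',.016),('lt',(353,189),40,'w',.016),('dish',(278,111),32,'w',.014)]}.items():
    for n,c,r,m,z in L: print(fn[5:8],n,rect(fn,c,r,m,z))
E
```

```text
w1. chis [437.1, -55.8, 69.6, 16.7, 59.5]
w1. ball [454.8, 77.6, 84.6, 16.5, -56.9]
w1. nring [617.7, -206.9, 32.1, 30.7, -89.2]
w1. wring [596.6, 208.7, 46.7, 39.4, 89.0]
w1. blk [460.1, -186.9, 48.1, 44.5, -1.5]
w1. sq [463.6, -361.6, 80.8, 79.1, -75.6]
sce chis [434.5, -56.1, 68.8, 19.8, 59.6]
sce ball [451.4, 77.3, 81.4, 19.1, -57.0]
sce nring [614.2, -207.9, 31.7, 28.4, -2.7]
sce wring [592.4, 207.0, 42.9, 36.0, -15.3]
sce sq [464.8, -363.2, 90.6, 79.9, 13.9]
sce lt [623.8, 11.7, 169.2, 121.2, -11.9]
sce dish [476.7, 361.9, 149.5, 143.3, -17.4]
sid chis [434.3, -58.2, 72.4, 17.4, 59.7]
sid ball [453.1, 75.7, 85.8, 20.9, -57.2]
sid nring [615.4, -207.6, 35.9, 28.9, 76.3]
sid wring [594.7, 207.7, 50.8, 38.9, 80.1]
sid sq [461.5, -367.4, 85.9, 81.2, -76.1]
sid lt [621.4, 7.2, 164.1, 138.2, -12.5]
sid dish [477.3, 358.7, 155.7, 147.0, -68.2]
```

Call:
apply_moves(commands=[-4.7, 9, -19, 0.18, 6, -4.7, 9, -19, 0.36, 6, -4.7, 9, -19, 0.54, 6, -4.7, 9, -19, 0.72, 6, -4.7, 9, -19, 0.9, 6, -4.7, 9, -19, 1.03, 6, -4.7, 9, -19, 1.03, 6, -4.7, 9, -19, 1.03, 6])

```text
time: 2.45
tcp_pos: [0.4305, -0.0658, 0.1214]
tool_rot: [[0.514, 0.858, 0.0], [0.858, -0.514, -0.0], [-0.0, 0.0, -1.0]]
contact_force: [0.1, 1.2, 0.6]
grip_width: 0.0596
grasp_force: 0.0
```

```bash
python3 - <<'E'
from h import *
shot('wrist','pics/w2.png'); s=manip.get_state();R=np.array(s['tool_rot']);print(s['time'],s['tcp_pos'],np.degrees(np.arctan2(R[1,0],R[0,0])),s['joint_pos'])
E
```

```text
2.5 [ 0.43053198 -0.06574689  0.12139264] 59.125778512527404 [ 33.35109933  16.30001762 -34.85075064 124.01460706  13.54799978
  43.28838922 -41.22676833]
```

View pics/w2.png

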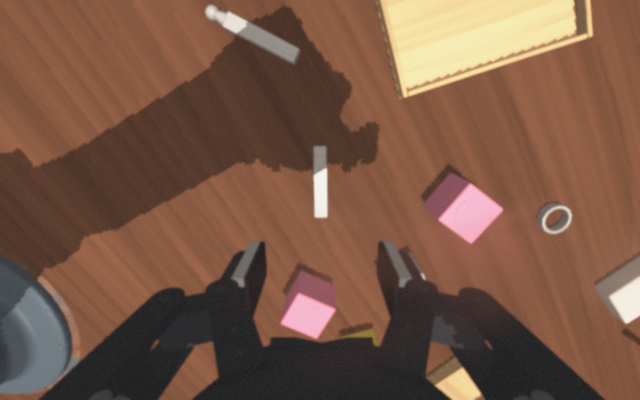

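The punch appears at (320,146)–(320,217), aligned with the tool axis. The pink cube at (310,305) is behind the fingers, so it's clear.

```bash
python3 - <<'E'
from m import *
print(onz('pics/w2.png',[(320,146),(320,217)],.012)*1000)
print(onz('pics/w2.png',[(310,315),(283,326)],.04)*1000)
print('blobs',rect('pics/w2.png',(320,182),42,'steel',.011))
print(rect('pics/w2.png',(252,36),50,'steel',.011))
E
```

```text
[[453.19651007 -28.38547387  12.        ]
 [418.88224431 -85.6044045   12.        ]]
[[ 365.03082531 -157.13445324   40.        ]
 [ 335.77897909 -154.86233713   40.        ]]
blobs [436.0, -56.8, 67.9, 13.1, 59.5]
[452.9, 76.1, 80.7, 14.2, -57.3]
```

Call:
apply_moves(commands=[0.35, 0.5, -6, 0.01, 4, 0.35, 0.5, -9, 0.01, 4, 0.35, 0.5, -11.8, 0.01, 4, 0.35, 0.5, -11.8, 0.01, 4, 0.35, 0.5, -11.8, 0.01, 0, 0.35, 0.5, -11.8, 0.01, 0, 0.35, 0.5, -11.8, 0.01, 0, 0.35, 0.5, -11.8, 0.01, 0])

```text
time: 3.5
tcp_pos: [0.435, -0.0606, 0.0047]
tool_rot: [[0.503, 0.864, 0.003], [0.864, -0.503, -0.001], [0.001, 0.003, -1.0]]
contact_force: [-2.0, 0.1, 6.9]
grip_width: 0.0099
grasp_force: 59.3
```

Call:
apply_moves(commands=[0, 0, 3, 0, 0, 0, 0, 8, 0, 0, 0, 0, 10, 0, 0, 0, 0, 10, 0, 0, 0, 0, 10, 0, 0])

```text
time: 4.12
tcp_pos: [0.4333, -0.0608, 0.1027]
tool_rot: [[0.503, 0.864, -0.001], [0.864, -0.503, -0.0], [-0.001, -0.001, -1.0]]
contact_force: [-0.7, -0.1, -0.1]
grip_width: 0.0099
grasp_force: 58.9
```

```bash
python3 - <<'E'
from h import *
shot('wrist','pics/w3.png'); s=manip.get_state();print(s['time'],s['tcp_pos'],s['grip_width'],s['grasp_force'])
im=cv2.imread('pics/w3.png')
cv2.imwrite('pics/w3v.png',im)
E
```

```text
4.175 [ 0.43313602 -0.0606307   0.10242267] 0.00945934665773112 58.8632208108902
```

View pics/w3v.png

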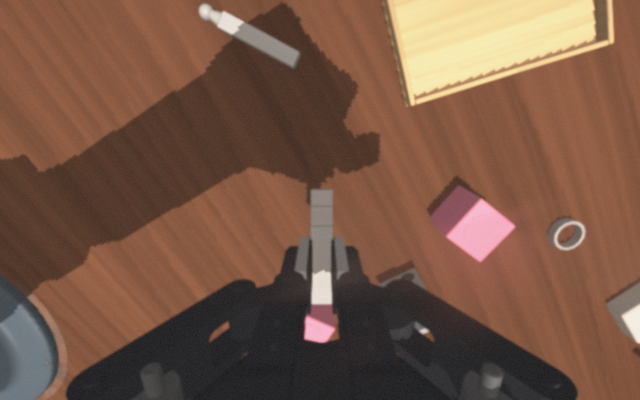

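The punch is held level and centred between the fingers. Next is the long tray's pose, from its rim corners.

```bash
python3 - <<'E'
from h import *
a=onz('pics/w1.png',[(160,104),(240,122),(257,6)],.016)*1000
b=onz('pics/w3.png',[(410,105),(612,43)],.016)*1000
c=onz('pics/scene0.png',[(316,220),(371,222),(370,291),(308,288)],.016)*1000
d=onz('pics/side0.png',[(321,171),(385,171),(386,208),(321,206)],.016)*1000
for q in (a,b,c,d): print(q[:,:2].round(0).tolist()); 
print(c.mean(0),d.mean(0), [np.degrees(np.arctan2(*(v[::-1]))) for v in (c[3,:2]-c[0,:2],c[2,:2]-c[1,:2],b[0,:2]-b[1,:2],a[1,:2]-a[0,:2],a[2,:2]-a[1,:2])])
E
```

```text
[[560.0, 87.0], [535.0, -31.0], [687.0, -64.0]]
[[533.0, -28.0], [686.0, -63.0]]
[[533.0, -25.0], [556.0, 90.0], [718.0, 54.0], [692.0, -63.0]]
[[554.0, 80.0], [716.0, 52.0], [685.0, -72.0], [533.0, -38.0]]
[624.73955034  14.10421104  16.        ] [622.06817306   5.60631708  16.        ] [np.float64(-13.405178867318096), np.float64(-12.482149760232723), np.float64(167.21182993524633), np.float64(-102.32331031186348), np.float64(-12.267842293752228)]
```

Call:
apply_moves(commands=[3, 1, 0, -0.18, 0, 8, 2, 0, -0.36, 0, 14, 4, 0, -0.54, 0, 18.2, 5, 0, -0.72, 0, 18.2, 5, 0, -0.9, 0, 18.2, 5, 0, -1.08, 0, 18.2, 5, -3, -1.26, 0, 18.2, 5, -5, -1.26, 0, 18.2, 5, -6, -1.26, 0, 18.2, 5, -6, -1.26, 0])

```text
time: 5.42
tcp_pos: [0.6154, -0.0105, 0.0422]
tool_rot: [[0.977, -0.213, -0.002], [-0.213, -0.977, 0.0], [-0.002, 0.0, -1.0]]
contact_force: [-0.2, -0.2, 0.1]
grip_width: 0.0099
grasp_force: 58.8
```

```bash
python3 - <<'E'
from h import *
shot('wrist','pics/w4.png'); s=manip.get_state();R=np.array(s['tool_rot']);print(s['time'],s['tcp_pos'],np.degrees(np.arctan2(R[1,0],R[0,0])),s['joint_pos'])
E
```

```text
5.475 [ 0.61618145 -0.01048933  0.04315919] -12.330723259265133 [   7.43778696   34.42447778  -14.2074478   104.40070653   11.80426307
   42.62156791 -115.43323368]
```

View pics/w4.png

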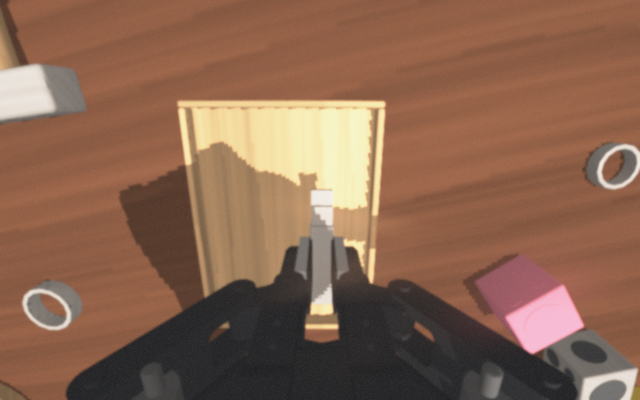

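The punch is aligned with the tray and inside its right wall. I'll lower and release.

Call:
apply_moves(commands=[0, 0, -2, 0, 0, 0, 0, -3, 0, 0, 0, 0, -3.5, 0, 0, 0, 0, -3.5, 0, 0, 0, 0, -3.5, 0, 2.2, 0, 0, -3.5, 0, 2.2, 0, 0, -1, 0, 2.2, 0, 0, 5, 0, 2.4, 0, 0, 10, 0, 4, 0, 0, 10, 0, 4])

```text
time: 6.72
tcp_pos: [0.6193, -0.0102, 0.1482]
tool_rot: [[0.977, -0.215, 0.01], [-0.215, -0.977, 0.0], [0.01, -0.002, -1.0]]
contact_force: [0.3, 0.1, -0.1]
grip_width: 0.04
grasp_force: 0.0
```

Call:
apply_moves(commands=[-3, 2, 0, 0.18, 5, -6, 3, 0, 0.36, 5, -9, 5, 0, 0.54, 5, -12, 6, 0, 0.72, 5, -16, 8.3, 0, 0.9, 5, -16, 8.3, 0, 1.08, 5, -16, 8.3, 0, 1.26, 5, -16, 8.3, 0, 1.44, 5, -16, 8.3, 0, 1.62, 5, -16, 8.3, 0, 1.8, 5])

```text
time: 7.98
tcp_pos: [0.4554, 0.0723, 0.1424]
tool_rot: [[-0.019, 1.0, -0.002], [1.0, 0.019, 0.0], [0.0, -0.002, -1.0]]
contact_force: [-0.4, -0.5, -0.7]
grip_width: 0.0502
grasp_force: 0.0
```

Call:
apply_moves(commands=[0, 0, -3, 0.18, 5, 0, 0, -5, 0.36, 5, 0, 0, -6, 0.56, 5, 0, 0, -6, 0.56, 5])

```text
time: 8.48
tcp_pos: [0.4548, 0.0723, 0.0819]
tool_rot: [[-0.541, 0.841, -0.004], [0.841, 0.541, 0.001], [0.003, -0.003, -1.0]]
contact_force: [0.8, -0.0, 0.2]
grip_width: 0.0501
grasp_force: 0.0
```

```bash
python3 - <<'E'
from h import *
shot('wrist','pics/w5.png'); s=manip.get_state();R=np.array(s['tool_rot']);print(s['time'],s['tcp_pos'],np.degrees(np.arctan2(R[1,0],R[0,0])),s['joint_pos'])
E
```

```text
8.525 [0.45544975 0.0724495  0.08260766] 122.71230930171944 [ 23.31329375  25.77148801 -45.9877827  122.20311697  27.33604125
  42.70352268  -7.79267528]
```

View pics/w5.png

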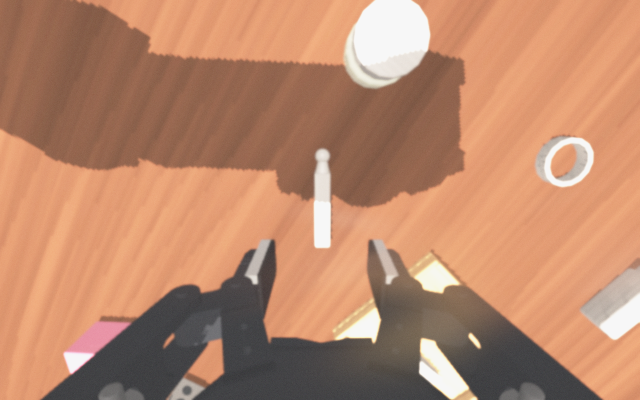

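The ball punch lies centred at columns 322, rows 150–247, and the jar is well ahead of the fingers.

Call:
apply_moves(commands=[0, 0, -4, 0.01, 4, 0, 0, -6.5, 0.01, 4, 0, 0, -7.9, 0.01, 4, 0, 0, -7.9, 0.01, 4, 0, 0, -7.9, 0.01, 0, 0, 0, -7.9, 0.01, 0, 0, 0, -7.9, 0.01, 0, 0, 0, -7.9, 0.01, 0, 0, 0, -4, 0.01, 0, 0, 0, 2, 0.01, 0])

```text
time: 9.78
tcp_pos: [0.4549, 0.0721, 0.1037]
tool_rot: [[-0.551, 0.835, -0.004], [0.835, 0.551, 0.0], [0.002, -0.003, -1.0]]
contact_force: [2.5, -0.8, -0.9]
grip_width: 0.0097
grasp_force: 59.0
```

```bash
python3 - <<'E'
from h import *
im=shot('wrist','pics/w6.png'); s=manip.get_state();R=np.array(s['tool_rot']);print(s['time'],s['tcp_pos'],np.degrees(np.arctan2(R[1,0],R[0,0])),s['grip_width'])
cv2.imwrite('pics/w6v.png',cv2.imread('pics/w6.png')[100:360,200:440])
E
```

```text
9.825 [0.45956889 0.0742676  0.11081769] 123.4487097239183 0.009491329401321327
```

View pics/w6v.png

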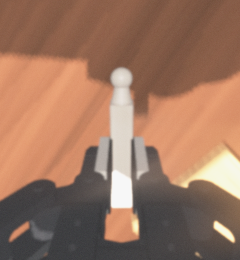

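Call:
apply_moves(commands=[4, -1, 0, 0.18, 0, 9, -2, 0, 0.36, 0, 14, -3, 0, 0.54, 0, 17.7, -3.8, 0, 0.72, 0, 17.7, -3.8, 0, 0.77, 0, 17.7, -3.8, -5, 0.77, 0, 17.7, -3.8, -6, 0.77, 0, 17.7, -3.8, -6, 0.77, 0])

```text
time: 10.82
tcp_pos: [0.6328, 0.0345, 0.0434]
tool_rot: [[-0.976, 0.216, -0.001], [0.216, 0.976, 0.0], [0.001, -0.0, -1.0]]
contact_force: [-0.3, 0.3, -0.8]
grip_width: 0.0099
grasp_force: 59.0
```

```bash
python3 - <<'E'
from h import *
shot('wrist','pics/w7.png'); s=manip.get_state();R=np.array(s['tool_rot']);print(s['time'],s['tcp_pos'],np.degrees(np.arctan2(R[1,0],R[0,0])),s['joint_pos'])
E
```

```text
10.875 [0.63361766 0.03480229 0.04444632] 167.5233990273532 [ 26.6259265   45.22635365 -49.90423664 100.38850653  41.69443283
  54.70573312  37.05247425]
```

View pics/w7.png

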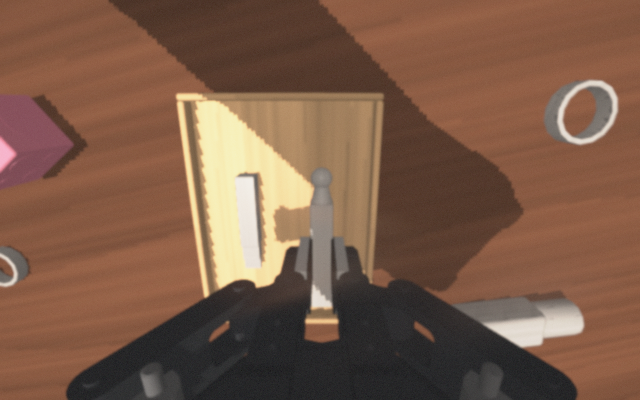

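The chisel punch lies flat and straight at (248,220), with the ball punch beside it at column 321. I'll lower and release.

Call:
apply_moves(commands=[0, 0, -2, 0, 0, 0, 0, -3, 0, 0, 0, 0, -3.5, 0, 0, 0, 0, -3.5, 0, 0, 0, 0, -3.5, 0, 2.2, 0, 0, -3.5, 0, 2.2, 0, 0, -1, 0, 2.2, 0, 0, 5, 0, 2.4, 0, 0, 10, 0, 6, 0, 0, 10, 0, 6])

```text
time: 12.12
tcp_pos: [0.636, 0.0363, 0.1499]
tool_rot: [[-0.976, 0.216, 0.01], [0.216, 0.976, 0.002], [-0.01, 0.004, -1.0]]
contact_force: [0.2, 0.7, -0.4]
grip_width: 0.0591
grasp_force: 0.0
```

```bash
python3 - <<'E'
from m import *
shot('wrist','pics/w8.png'); s=manip.get_state();print(s['time'],s['tcp_pos'])
for fn,c,r in [('pics/w7.png',(582,112),48),('pics/w1.png',(80,79),22),('pics/w5.png',(565,161),40)]:
    print(fn,rect(fn,c,r,'steel',.006))
im=cv2.imread('pics/w8.png'); cv2.imwrite('pics/w8v.png',im)
E
```

```text
12.175 [0.63445758 0.03516345 0.14697027]
pics/w7.png [595.9, 208.1, 48.1, 38.7, 79.1]
pics/w1.png [596.7, 209.6, 46.8, 39.5, 89.0]
pics/w5.png [597.1, 206.5, 48.1, 39.6, 29.1]
```

View pics/w8v.png

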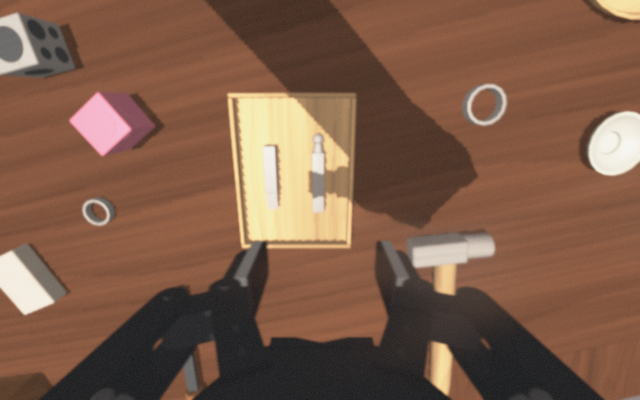

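Both punches lie flat and parallel in the tray, at (271,176) and (318,173). Next is the wide ring at (485,104).

Call:
apply_moves(commands=[-1, 5, 0, 0, 5.5, -2, 11, 0, 0, 5.5, -3.7, 17.3, 0, 0, 5.5, -3.7, 17.3, -3, 0, 5.5, -3.7, 17.3, -6, 0, 5.5, -3.7, 17.3, -6, 0, 5.5, -3.7, 17.3, -6, 0, 5.5])

```text
time: 13.05
tcp_pos: [0.5963, 0.2077, 0.084]
tool_rot: [[-0.976, 0.216, 0.0], [0.216, 0.976, 0.001], [-0.0, 0.001, -1.0]]
contact_force: [0.3, 0.9, 0.7]
grip_width: 0.0551
grasp_force: 0.0
```

```bash
cat >> m.py <<'E'
def ring(fn,c,r,ztop,hole_only=True):
    "centre of the ring's hole edge at the top plane"
    im=cv2.imread(fn); hsv=cv2.cvtColor(im,cv2.COLOR_BGR2HSV)
    m=((hsv[...,1]<75)&(hsv[...,2]>75)).astype(np.uint8)
    w=np.zeros_like(m); w[max(0,c[1]-r):c[1]+r,max(0,c[0]-r):c[0]+r]=1
    cs,_=cv2.findContours(m*w,cv2.RETR_EXTERNAL,cv2.CHAIN_APPROX_NONE)
    k=max(cs,key=cv2.contourArea)[:,0].astype(float)
    out=[]
    for z in (0,ztop):
        (x,y),rad=cv2.minEnclosingCircle((onz(fn,k,z)[:,:2]*1000).astype(np.float32)); out.append((round(x,1),round(y,1),round(rad,1)))
    return out
E
python3 - <<'E'
from m import *
shot('wrist','pics/w9.png'); s=manip.get_state();print(s['time'],s['tcp_pos'])
# pixel of expected ring centre
p=np.load('pics/w9.npy');T=p[5:].reshape(4,4)
q=np.linalg.inv(T)@[.5955,.208,.006,1]; u=(int(p[2]+p[0]*q[0]/-q[2]),int(p[3]-p[1]*q[1]/-q[2]))
print(u,ring('pics/w9.png',u,62,.012),rect('pics/w9.png',u,62,'steel',.006))
E
```

```text
13.1 [0.59669404 0.20781654 0.08450791]
(322, 202) [(597.8, 205.4, 21.6), (593.8, 206.3, 20.5)] [596.0, 206.2, 41.4, 39.3, -12.5]
```

Call:
apply_moves(commands=[0, -0.1, -4, 0, 5.5, 0, -0.1, -7, 0, 5.5, 0, -0.1, -8.1, 0, 5.5, 0, -0.1, -8.1, 0, 5.5, 0, -0.1, -8.1, 0, 0, 0, -0.1, -8.1, 0, 0, 0, -0.1, -8.1, 0, 0])

```text
time: 13.98
tcp_pos: [0.5971, 0.2073, 0.0046]
tool_rot: [[-0.976, 0.216, 0.003], [0.216, 0.976, 0.001], [-0.003, 0.002, -1.0]]
contact_force: [-2.2, -1.4, 5.1]
grip_width: 0.0347
grasp_force: 59.1
```

Call:
apply_moves(commands=[0, 0, 2, 0, 0, 0, 0, 7, 0, 0, 0, 0, 9, 0, 0, 0, 0, 9, 0, 0])

```text
time: 14.48
tcp_pos: [0.5971, 0.207, 0.0946]
tool_rot: [[-0.976, 0.216, 0.004], [0.216, 0.976, 0.001], [-0.004, 0.002, -1.0]]
contact_force: [0.5, -0.2, -1.4]
grip_width: 0.0346
grasp_force: 59.9
```

```bash
python3 - <<'E'
from m import *
shot('wrist','pics/w10.png'); s=manip.get_state();print(s['time'],s['tcp_pos'],s['grip_width'],s['grasp_force'],s['joint_pos'])
cv2.imwrite('pics/w10v.png',cv2.resize(cv2.imread('pics/w10.png')[120:360,180:460],None,fx=2,fy=2))
E
```

```text
14.525 [0.59616592 0.20614007 0.09271101] 0.03485411137456702 59.86417891457677 [ 12.25370981  41.74022047 -52.20852018  99.33413774  38.19560569
  58.41223749  23.47906151]
```

View pics/w10v.png

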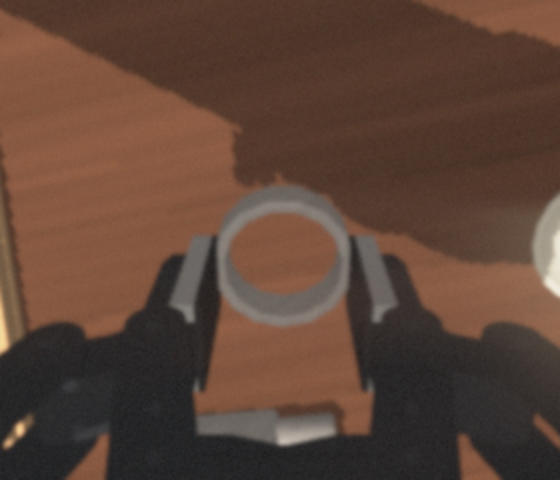

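The wide ring is level between the pads. Now it goes to the dish.

Call:
apply_moves(commands=[-4, 4.5, 0, 0, 0, -8, 9, 0, 0, 0, -12, 13.5, 0, 0, 0, -14.3, 16, 0, 0, 0, -14.3, 16, 0, 0, 0, -14.3, 16, -4, 0, 0, -14.3, 16, -7, 0, 0, -14.3, 16, -7, 0, 0])

```text
time: 15.52
tcp_pos: [0.4524, 0.3633, 0.019]
tool_rot: [[-0.976, 0.218, -0.005], [0.218, 0.976, -0.005], [0.004, -0.006, -1.0]]
contact_force: [-0.5, 0.3, -0.1]
grip_width: 0.0345
grasp_force: 59.9
```

```bash
python3 - <<'E'
from m import *
shot('wrist','pics/w11.png'); s=manip.get_state();print(s['time'],s['tcp_pos'],s['joint_pos'])
cv2.imwrite('pics/w11v.png',cv2.imread('pics/w11.png'))
E
```

```text
15.575 [0.45307867 0.36485522 0.02087545] [ -8.34709123  43.17608741 -48.58060598 108.20332244  42.79125051
  49.02348482  -1.85131196]
```

View pics/w11v.png

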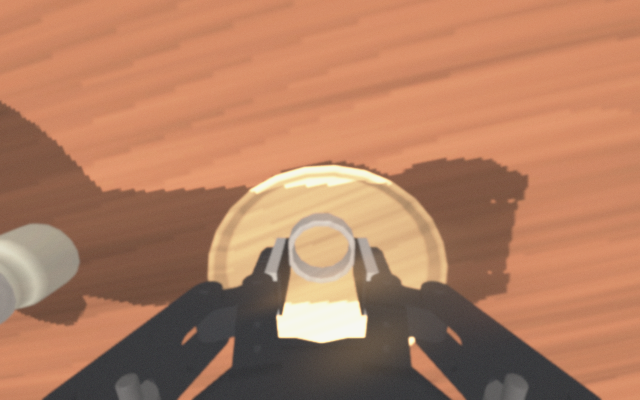

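The ring sits centred over the dish floor, forward of its middle. I'll lower and release, then cross to the narrow ring.

Call:
apply_moves(commands=[0, 0, -1, 0, 0, 0, 0, -1.6, 0, 0, 0, 0, -1.6, 0, 0, 0, 0, -1.6, 0, 4.8, 0, 0, -1.6, 0, 4.8, 0, 0, -1.6, 0, 4.8, 0, 0, 1, 0, 4.8, 0, 0, 7, 0, 4.8, 0, 0, 12, 0, 4.8, 0, 0, 12, 0, 4.8])

```text
time: 16.82
tcp_pos: [0.4545, 0.3689, 0.1464]
tool_rot: [[-0.976, 0.216, 0.006], [0.216, 0.976, 0.005], [-0.005, 0.007, -1.0]]
contact_force: [0.3, -0.0, -0.6]
grip_width: 0.0481
grasp_force: 0.0
```

Call:
apply_moves(commands=[2, -6, 0, 0, 4.8, 4, -12, 0, 0, 4.8, 6, -18, 0, 0, 4.8, 8, -24, 0, 0, 4.8, 10, -30, 0, 0, 4.8, 12, -36, 0, 0, 4.8, 14, -42, 0, 0, 4.8, 16, -48, 0, 0, 4.8, 16.3, -54, 0, 0, 4.8, 16.3, -57.2, 0, 0, 4.8])

```text
time: 18.08
tcp_pos: [0.6152, -0.2103, 0.1401]
tool_rot: [[-0.975, 0.221, -0.003], [0.221, 0.975, -0.0], [0.002, -0.001, -1.0]]
contact_force: [0.1, -0.1, 1.3]
grip_width: 0.0478
grasp_force: 0.0
```

Call:
apply_moves(commands=[0, 0, -3, 0, 4.8, 0, 0, -5, 0, 4.8, 0, 0, -5, 0, 4.8])

```text
time: 18.45
tcp_pos: [0.6145, -0.2045, 0.0899]
tool_rot: [[-0.977, 0.214, -0.004], [0.214, 0.977, 0.002], [0.005, 0.001, -1.0]]
contact_force: [-0.4, -0.5, -0.5]
grip_width: 0.0482
grasp_force: 0.0
```

```bash
python3 - <<'E'
from m import *
shot('wrist','pics/w12.png'); s=manip.get_state();print(s['time'],s['tcp_pos'],s['joint_pos'])
p=np.load('pics/w12.npy');T=p[5:].reshape(4,4)
q=np.linalg.inv(T)@[.616,-.2075,.006,1]; u=(int(p[2]+p[0]*q[0]/-q[2]),int(p[3]-p[1]*q[1]/-q[2]))
print(u,ring('pics/w12.png',u,48,.009),rect('pics/w12.png',u,48,'steel',.005))
shot('scene','pics/s1.png');shot('side','pics/d1.png')
for f,c,r in [('pics/s1.png',(486,172),25),('pics/d1.png',(270,112),22)]: print(rect(f,c,r,'steel',.010))
E
```

```text
18.5 [ 0.61568112 -0.20437928  0.09149036] [ 49.06927677  43.47280099 -52.40890368  96.68025749  38.95845073
  59.98890623  61.29926679]
(318, 204) [(618.7, -209.0, 16.7), (615.7, -208.3, 16.0)] [617.2, -208.4, 32.1, 30.5, -12.4]
[449.0, 369.0, 43.0, 32.5, -19.1]
[452.1, 387.5, 168.5, 133.2, 82.1]
```

Call:
apply_moves(commands=[0.1, -0.4, -5, 0, 4.6, 0.1, -0.4, -8, 0, 4.6, 0.1, -0.4, -9.1, 0, 4.6, 0.1, -0.4, -9.1, 0, 4.6, 0.1, -0.4, -9.1, 0, 0, 0.1, -0.4, -9.1, 0, 0, 0.1, -0.4, -9.1, 0, 0])

```text
time: 19.48
tcp_pos: [0.6185, -0.2093, 0.0037]
tool_rot: [[-0.976, 0.216, 0.003], [0.216, 0.976, -0.001], [-0.003, 0.0, -1.0]]
contact_force: [-1.2, 0.9, 5.8]
grip_width: 0.0258
grasp_force: 58.6
```

Call:
apply_moves(commands=[0, 0, 2, 0, 0, 0, 0, 7, 0, 0, 0, 0, 12, 0, 0, 0, 0, 14, 0, 0, 0, 0, 14, 0, 0])

```text
time: 20.1
tcp_pos: [0.6177, -0.2097, 0.1432]
tool_rot: [[-0.976, 0.216, 0.003], [0.216, 0.976, -0.001], [-0.003, -0.001, -1.0]]
contact_force: [0.8, -0.3, -0.4]
grip_width: 0.0256
grasp_force: 59.1
```

```bash
python3 - <<'E'
from m import *
shot('wrist','pics/w13.png'); s=manip.get_state();print(s['time'],s['tcp_pos'],s['grip_width'],s['grasp_force'])
# image row of ring in hand: steel mask between fingers
for f in ('w10','w13'):
    im=cv2.cvtColor(cv2.imread(f'pics/{f}.png'),cv2.COLOR_BGR2HSV); col=im[180:330,321]; r=[i+180 for i in range(150) if col[i,1]<75 and col[i,2]>75]; print(f,r)
E
```

```text
20.15 [ 0.61660177 -0.20978974  0.14115982] 0.025974988530159494 59.07858956605196
w10 [213, 214, 215, 216, 217, 218, 219, 220, 221, 222, 223, 224, 225, 268, 269, 270, 271, 272, 273, 274, 275, 276, 277, 278, 279, 280, 281, 282, 328, 329]
w13 [219, 220, 221, 222, 223, 224, 225, 226, 227, 228, 229, 262, 263, 264, 265, 266, 267, 268, 269, 270, 271, 272, 273]
```

Call:
apply_moves(commands=[-1, 6, 0, 0, 0, -2, 12, 0, 0, 0, -3, 18, 0, 0, 0, -4, 24, 0, 0, 0, -5, 30, 0, 0, 0, -6, 36, 0, 0, 0, -8, 42, 0, 0, 0, -10, 48, 0, 0, 0, -11.4, 54, 0, 0, 0, -11.4, 56.5, 0, 0, 0])

```text
time: 21.4
tcp_pos: [0.4994, 0.359, 0.1395]
tool_rot: [[-0.978, 0.21, -0.004], [0.21, 0.978, -0.0], [0.004, -0.001, -1.0]]
contact_force: [1.3, -0.0, -0.1]
grip_width: 0.0261
grasp_force: 59.1
```

Call:
apply_moves(commands=[0, 0, -4, 0, 0, 0, 0, -8, 0, 0, 0, 0, -11, 0, 0, 0, 0, -12, 0, 0, 0, 0, -12, 0, 0])

```text
time: 22.02
tcp_pos: [0.5024, 0.3551, 0.0202]
tool_rot: [[-0.976, 0.216, -0.002], [0.216, 0.976, -0.001], [0.002, -0.001, -1.0]]
contact_force: [0.2, 0.5, 0.4]
grip_width: 0.0255
grasp_force: 59.1
```

```bash
python3 - <<'E'
from m import *
shot('wrist','pics/w14.png'); s=manip.get_state();print(s['time'],s['tcp_pos'],s['grip_width'],s['contact_force'])
p=np.load('pics/w14.npy');T=p[5:].reshape(4,4)
q=np.linalg.inv(T)@[.451,.368,.010,1]; u=(int(p[2]+p[0]*q[0]/-q[2]),int(p[3]-p[1]*q[1]/-q[2]))
print(u,rect('pics/w14.png',u,55,'steel',.010))
E
```

```text
22.075 [0.50299295 0.35572414 0.02138704] 0.026007162182841596 [1.21352651 0.48319472 0.2654928 ]
(325, 150) [451.6, 369.4, 62.1, 41.1, -80.7]
```

Call:
apply_moves(commands=[0, 0, -1, 0, 0, 0, 0, -1.5, 0, 0, 0, 0, -1.5, 0, 0, 0, 0, -1.5, 0, 3.8, 0, 0, -1.5, 0, 3.8, 0, 0, -1.5, 0, 3.8, 0, 0, 1, 0, 3.8, 0, 0, 7, 0, 3.8, 0, 0, 13, 0, 6.5, 0, 0, 13, 0, 6.5])

```text
time: 23.32
tcp_pos: [0.5048, 0.3589, 0.1586]
tool_rot: [[-0.976, 0.216, 0.009], [0.216, 0.976, 0.008], [-0.007, 0.009, -1.0]]
contact_force: [0.0, -0.9, -0.4]
grip_width: 0.0649
grasp_force: 0.0
```

Call:
apply_moves(commands=[0, -6, 0, 0, 6.5, 0, -12, 0, 0, 6.5, 0, -18, 0, 0, 6.5, 0, -24, 0, 0, 6.5, 0, -30, 0, 0, 6.5, -1, -36, 0, 0, 6.5, -2, -42, 0, 0, 6.5, -3, -48, 0, 0.1, 6.5, -4.3, -54, 0, 0.2, 6.5, -4.3, -54.6, 0, 0.22, 6.5])

```text
time: 24.58
tcp_pos: [0.4581, -0.1959, 0.1508]
tool_rot: [[-1.0, 0.007, -0.002], [0.007, 1.0, -0.001], [0.002, -0.001, -1.0]]
contact_force: [0.6, 0.7, 0.1]
grip_width: 0.0651
grasp_force: 0.0
```

Call:
apply_moves(commands=[0, 0, -2, 0, 6.5, 0, 0, -2, 0, 6.5])

```text
time: 24.82
tcp_pos: [0.4589, -0.1884, 0.1298]
tool_rot: [[-1.0, -0.005, -0.003], [-0.005, 1.0, 0.002], [0.003, 0.002, -1.0]]
contact_force: [-0.9, 0.3, 1.1]
grip_width: 0.0652
grasp_force: 0.0
```

```bash
python3 - <<'E'
from m import *
shot('wrist','pics/w15.png'); s=manip.get_state();R=np.array(s['tool_rot']);print(s['time'],s['tcp_pos'],np.degrees(np.arctan2(R[1,0],R[0,0])),s['grip_width'],s['joint_pos'])
print('pink',onz('pics/w1.png',[(311,121),(322,234)],.04)[:,:2])
shot('scene','pics/s2.png')
im=np.full((600,800,3),0,np.uint8); im[:400,:640]=cv2.imread('pics/w15.png'); im[400:,:400]=cv2.resize(cv2.imread('pics/s2.png')[145:225,430:590],(400,200)); cv2.imwrite('pics/v.png',im)
E
```

```text
24.875 [ 0.45967324 -0.18827374  0.13053324] -179.66218687519657 0.06488142038267354 [ 66.08252587  31.23606562 -63.31180053 115.12214782  34.34293471
  55.06194375  75.44425087]
pink [[ 0.53791301 -0.13731723]
 [ 0.36474326 -0.15453869]]
```

View pics/v.png

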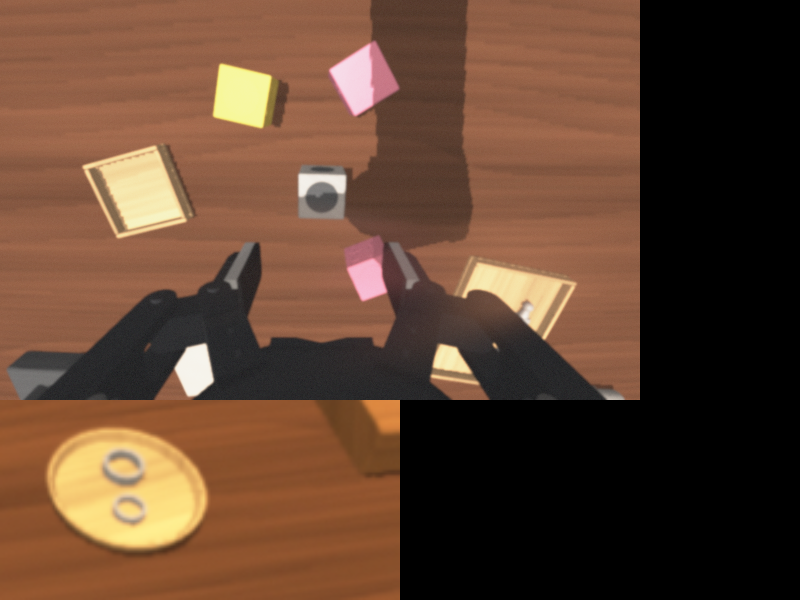

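The final picture shows both rings flat and apart in the dish. The steel block's top face, with the dimple at (321,196), spans about (299–346, 172–219), square to the tool. The square tray's rim corners are at (163,145), (192,217), (118,237) and (84,166). The pink and yellow cubes are clear of the fingers.

```bash
python3 - <<'E'
from m import *
b=onz('pics/w15.png',[(298,172),(346,172),(345,219),(299,219)],.04)*1000
t=onz('pics/w15.png',[(163,145),(192,217),(118,237),(84,166)],.016)*1000
for q in (b,t): print(q[:,:2].round(1).tolist(),q.mean(0).round(1),[np.degrees(np.arctan2(*(q[i+1]-q[i])[1::-1])).round(1) for i in range(3)],[np.linalg.norm(q[i+1]-q[i]).round(1) for i in range(3)])
g=cv2.cvtColor(cv2.imread('pics/w15.png'),cv2.COLOR_BGR2HSV)
for col in (308,335): print(col,[(r,int(g[r,col,1]),int(g[r,col,2])) for r in list(range(160,176))+list(range(214,224))])
print([(c,int(g[180,c,1]),int(g[180,c,2])) for c in list(range(293,303))+list(range(341,351))])
E
```

```text
[[434.8, -208.5], [434.6, -168.6], [476.5, -168.2], [476.7, -208.4]] [ 455.7 -188.4   40. ] [np.float64(90.3), np.float64(0.6), np.float64(-89.7)] [np.float64(39.9), np.float64(41.9), np.float64(40.2)]
[[415.7, -331.5], [484.9, -313.9], [507.0, -392.1], [434.9, -409.8]] [ 460.6 -361.8   16. ] [np.float64(14.3), np.float64(-74.2), np.float64(-166.2)] [np.float64(71.4), np.float64(81.2), np.float64(74.2)]
308 [(160, 132, 155), (161, 133, 152), (162, 129, 148), (163, 128, 145), (164, 107, 138), (165, 65, 130), (166, 38, 126), (167, 30, 121), (168, 29, 125), (169, 23, 122), (170, 27, 123), (171, 27, 123), (172, 25, 132), (173, 27, 167), (174, 27, 214), (175, 16, 235), (214, 32, 153), (215, 31, 149), (216, 34, 149), (217, 50, 149), (218, 81, 152), (219, 115, 155), (220, 130, 155), (221, 131, 154), (222, 129, 156), (223, 131, 156)]
335 [(160, 136, 154), (161, 133, 150), (162, 136, 148), (163, 128, 147), (164, 125, 143), (165, 95, 137), (166, 56, 131), (167, 31, 123), (168, 25, 121), (169, 23, 122), (170, 25, 121), (171, 25, 123), (172, 22, 127), (173, 22, 139), (174, 27, 179), (175, 26, 219), (214, 35, 153), (215, 31, 156), (216, 37, 152), (217, 38, 154), (218, 52, 151), (219, 90, 148), (220, 113, 154), (221, 126, 154), (222, 127, 155), (223, 130, 159)]
[(293, 130, 143), (294, 127, 144), (295, 129, 142), (296, 123, 143), (297, 90, 156), (298, 47, 197), (299, 19, 234), (300, 12, 242), (301, 10, 244), (302, 10, 244), (341, 13, 240), (342, 14, 239), (343, 15, 239), (344, 18, 231), (345, 31, 204), (346, 44, 140), (347, 86, 98), (348, 119, 88), (349, 121, 84), (350, 115, 89)]
```

Call:
apply_moves(commands=[-0.3, 0, -5, 0, 6.5, -0.3, 0, -9, 0, 6.5, -0.3, 0, -11.1, 0, 6.5, -0.3, 0, -11.1, 0, 6.5, -0.3, 0, -11.1, 0, 0, -0.3, 0, -11.1, 0, 0, -0.3, 0, -11.1, 0, 0])

```text
time: 25.8
tcp_pos: [0.4586, -0.1897, 0.022]
tool_rot: [[-1.0, -0.003, 0.003], [-0.003, 1.0, 0.0], [-0.003, 0.0, -1.0]]
contact_force: [-0.7, 3.3, 5.9]
grip_width: 0.0386
grasp_force: 61.9
```

Call:
apply_moves(commands=[0, 0, 1, 0, 0, 0, 0, 4, 0, 0, 0, 0, 7, 0, 0, 0, 0, 7, 0, 0, 0, 0, 7, 0, 0])

```text
time: 26.42
tcp_pos: [0.4557, -0.191, 0.0894]
tool_rot: [[-1.0, -0.001, -0.002], [-0.001, 1.0, -0.0], [0.002, -0.0, -1.0]]
contact_force: [0.5, -0.3, -6.5]
grip_width: 0.0387
grasp_force: 62.1
```

```bash
python3 - <<'E'
from m import *
shot('wrist','pics/w16.png'); s=manip.get_state();R=np.array(s['tool_rot']);print(s['time'],s['tcp_pos'],np.degrees(np.arctan2(R[1,0],R[0,0])),s['grip_width'],s['grasp_force'],s['contact_force'])
g=cv2.cvtColor(cv2.imread('pics/w16.png'),cv2.COLOR_BGR2HSV)
for c in (300,321,342): print(c,[(r,g[r,c].tolist()) for r in range(170,320,6)])
E
```

```text
26.475 [ 0.45566182 -0.19076053  0.08909097] -179.90150234648272 0.038663110580481365 62.0607590675354 [ 0.13048756  0.40496863 -5.40452148]
300 [(170, [10, 133, 155]), (176, [10, 133, 142]), (182, [9, 130, 143]), (188, [10, 135, 144]), (194, [10, 127, 137]), (200, [12, 46, 112]), (206, [13, 33, 125]), (212, [12, 28, 120]), (218, [11, 29, 122]), (224, [15, 28, 144]), (230, [15, 17, 234]), (236, [15, 15, 237]), (242, [17, 25, 218]), (248, [10, 17, 89]), (254, [12, 16, 79]), (260, [0, 13, 77]), (266, [0, 10, 80]), (272, [0, 9, 82]), (278, [11, 20, 102]), (284, [15, 28, 145]), (290, [13, 31, 147]), (296, [10, 81, 139]), (302, [10, 131, 148]), (308, [9, 129, 150]), (314, [10, 131, 146])]
321 [(170, [11, 131, 156]), (176, [10, 131, 138]), (182, [8, 115, 91]), (188, [10, 116, 90]), (194, [10, 127, 86]), (200, [12, 55, 107]), (206, [0, 17, 73]), (212, [4, 27, 76]), (218, [13, 24, 96]), (224, [14, 28, 136]), (230, [15, 17, 236]), (236, [18, 25, 151]), (242, [0, 7, 78]), (248, [20, 10, 79]), (254, [160, 10, 80]), (260, [10, 10, 80]), (266, [6, 15, 83]), (272, [11, 24, 84]), (278, [11, 23, 87]), (284, [177, 29, 87]), (290, [12, 30, 144]), (296, [10, 66, 140]), (302, [10, 134, 145]), (308, [10, 136, 150]), (314, [10, 134, 145])]
342 [(170, [11, 131, 156]), (176, [10, 135, 142]), (182, [10, 117, 85]), (188, [8, 118, 84]), (194, [11, 112, 84]), (200, [10, 62, 99]), (206, [18, 25, 124]), (212, [13, 31, 100]), (218, [12, 32, 121]), (224, [15, 30, 119]), (230, [14, 26, 149]), (236, [15, 27, 150]), (242, [13, 28, 146]), (248, [20, 9, 83]), (254, [8, 13, 78]), (260, [12, 15, 84]), (266, [9, 22, 83]), (272, [10, 26, 88]), (278, [14, 30, 94]), (284, [13, 27, 149]), (290, [13, 28, 148]), (296, [10, 55, 138]), (302, [10, 131, 144]), (308, [10, 130, 149]), (314, [10, 135, 142])]
```

Call:
apply_moves(commands=[0.1, -4, 0, 0.06, 0, 0.3, -9, 0, 0.12, 0, 0.5, -14, 0, 0.18, 0, 0.7, -17.2, 0, 0.245, 0, 0.7, -17.2, 0, 0.245, 0, 0.7, -17.2, -4, 0.245, 0, 0.7, -17.2, -4, 0.245, 0, 0.7, -17.2, -4, 0.245, 0])

```text
time: 27.48
tcp_pos: [0.4646, -0.3616, 0.0507]
tool_rot: [[-0.969, -0.246, 0.0], [-0.246, 0.969, 0.001], [-0.0, 0.001, -1.0]]
contact_force: [0.8, -0.1, -5.9]
grip_width: 0.0387
grasp_force: 63.0
```

```bash
python3 - <<'E'
from m import *
shot('wrist','pics/w17.png'); s=manip.get_state();R=np.array(s['tool_rot']);print(s['time'],s['tcp_pos'],np.degrees(np.arctan2(R[1,0],R[0,0])),s['grip_width'],s['contact_force'],s['joint_pos'])
hsv=cv2.cvtColor(cv2.imread('pics/w17.png'),cv2.COLOR_BGR2HSV)
m=((hsv[...,0]>14)&(hsv[...,0]<32)&(hsv[...,1]>60)&(hsv[...,2]>110)).astype(np.uint8)
m[:,:180]=0;m[:,460:]=0
# column extents of tray wood at several rows -> world y' across tool
for r in range(150,260,10):
    c=np.where(m[r])[0]; print(r,(c.min(),c.max(),len(c)) if len(c) else None)
shot('scene','pics/s3.png')
E
```

```text
27.525 [ 0.4650355  -0.36198427  0.05136489] -165.7750286450006 0.038901807505892796 [ 0.40829376 -0.19708168 -5.31891589] [ 73.47988597  44.93144186 -57.38393343 106.34459473  46.1416089
  55.55055795  99.3909966 ]
150 None
160 (np.int64(262), np.int64(374), 113)
170 (np.int64(258), np.int64(377), 14)
180 (np.int64(258), np.int64(377), 13)
190 (np.int64(259), np.int64(376), 12)
200 (np.int64(259), np.int64(375), 83)
210 (np.int64(260), np.int64(374), 25)
220 (np.int64(261), np.int64(373), 29)
230 (np.int64(261), np.int64(372), 26)
240 (np.int64(262), np.int64(271), 8)
250 None
```

```bash
python3 - <<'E'
from m import *
hsv=cv2.cvtColor(cv2.imread('pics/w17.png'),cv2.COLOR_BGR2HSV)
c=hsv[140:180,318]; r=[i+140 for i in range(40) if 14<c[i,0]<32 and c[i,1]>60 and c[i,2]>110]; print(r)
P=onz('pics/w17.png',[(318,r[0]),(258,180),(377,180)],.016)[:,:2]-[.465,-.362]
a=np.radians(-165.8); t=np.array([[np.cos(a),np.sin(a)],[np.sin(a),-np.cos(a)]]); print((P@t.T*1000).round(1))
E
```

```text
[160, 161, 162, 163]
[[ 44.4  -2.7]
 [ 31.5 -41.1]
 [ 31.6  35.1]]
```

Call:
apply_moves(commands=[-0.4, -0.3, 0, 0, 0, -0.4, -0.3, -1.2, 0, 0, -0.4, -0.3, -2.1, 0, 0, -0.4, -0.3, -2.5, 0, 0, -0.4, -0.3, -2.5, 0, 0, -0.4, -0.3, -2.5, 0, 0])

```text
time: 28.32
tcp_pos: [0.4593, -0.3653, 0.0261]
tool_rot: [[-0.97, -0.245, -0.003], [-0.245, 0.97, -0.001], [0.003, 0.0, -1.0]]
contact_force: [-4.8, 1.1, 5.2]
grip_width: 0.0384
grasp_force: 64.3
```

Contact on the floor: TCP is 4 mm above its height at pick-up and the load is off. I'll release and retreat.

Call:
apply_moves(commands=[0, 0, 0, 0, 5.5, 0, 0, 0, 0, 6, 0, 0, 0, 0, 6, 0, 0, 3, 0, 6.5, 0, 0, 8, 0, 6.5, 0, 0, 14, 0, 6.5, 0, 0, 16, 0, 6.5, 0, 0, 16, 0, 6.5, 0, 0, 16, 0, 6.5, 0, 0, 16, 0, 6.5])

```text
time: 29.58
tcp_pos: [0.4591, -0.3652, 0.1834]
tool_rot: [[-0.97, -0.245, -0.003], [-0.245, 0.97, 0.002], [0.002, 0.003, -1.0]]
contact_force: [-0.6, -0.1, -0.2]
grip_width: 0.065
grasp_force: 0.0
```

```bash
python3 - <<'E'
from m import *
for n in ('wrist','scene','side'): shot(n,f'pics/{n}9.png')
s=manip.get_state();print(s['time'],s['tcp_pos'])
def px(fn,P):
    p=np.load(fn[:-4]+'.npy');T=p[5:].reshape(4,4);q=np.linalg.inv(T)@[*P,1]; return (int(p[2]+p[0]*q[0]/-q[2]),int(p[3]-p[1]*q[1]/-q[2]))
u=px('pics/wrist9.png',(.46,-.365,.044)); print('blk',u,rect('pics/wrist9.png',u,40,'steel',.044))
print('tray',rect('pics/wrist9.png',u,60,'w',.016))
im=cv2.imread('pics/wrist9.png'); print('dimple centre grey',im[u[1],u[0]])
for n,P,r,z in [('jar',(.431,.183,.03),25,.03),('bowl',(.655,.34,.01),22,.01),('wring',(.451,.368,.01),11,.01),('nring',(.503,.355,.01),9,.01)]:
    for f in ('scene','side'):
        v=px(f'pics/{f}9.png',P); print(n,f,v,[rect(f'pics/{f}{k}.png',v,r,'steel',z) for k in ((0,9) if n in('jar','bowl') else (9,))])
E
```

```text
29.725 [ 0.4597257  -0.3652708   0.18432118]
blk (321, 185) [454.6, -367.6, 69.0, 68.8, 14.3]
tray [460.4, -366.1, 78.0, 77.7, 14.1]
dimple centre grey [176 180 181]
jar scene (400, 169) [[422.4, 188.5, 91.9, 39.8, -18.4], [422.2, 188.6, 91.5, 39.8, -18.4]]
jar side (268, 146) [[425.8, 190.1, 106.2, 41.5, 87.2], [426.1, 192.4, 203.3, 137.8, 82.0]]
bowl scene (500, 246) [[653.2, 339.4, 63.3, 62.2, 80.7], [653.2, 339.4, 63.3, 62.2, 80.7]]
bowl side (338, 107) [[660.4, 345.6, 68.9, 65.9, 80.3], [635.9, 317.1, 133.5, 104.4, 80.1]]
wring scene (479, 171) [[448.7, 368.9, 42.7, 32.4, -20.0]]
wring side (268, 109) [[446.6, 372.0, 97.9, 62.9, 83.2]]
nring scene (482, 189) [[498.7, 357.3, 30.9, 24.7, -19.3]]
nring side (286, 110) [[498.8, 361.6, 84.3, 51.1, 81.9]]
```

The checks agree: the block is centred in the square tray, aligned at about 14°, and the jar and bowl haven't moved. The rings are where I placed them, so I'm handing in.

```bash
python3 -c "
from bench import manip
print(manip.sign_off())"
```

```text
the job is handed in; nothing more can be done
None
```

I handed the job in at about 30 s: punches in the long tray, rings in the round dish and doming block (big dimple up) in the square tray, in the order asked, with the jar and bowl left where they stood; the sign-off gave no verdict.

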